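# Stow the culture dish in the vacant bay and shut the rack

## Task

Slide the large culture dish that stands loose on the bench into the one empty bay of the dish rack until it is fully home against the back stop, keeping it flat on the bench all the way. Then lower the rack's lid until it is fully shut. Leave the two dishes already in the rack where they are, and do not disturb anything else on the bench.

Things in the scene. Friction and masses are not known exactly. Their poses are not given: they have to be found in the camera images.
- dish: the loose dish to stow: covered 90 mm Petri dish (clear plastic with white paper, brown specks), 90 mm across and 25 mm high, about 110 g, flat on the bench; origin at the centre of its underside, z up; too wide for the gripper
- stored_a: first dish already in the rack: covered 90 mm Petri dish (clear plastic with white paper, brown specks), 90 mm across and 25 mm high, about 110 g, flat on the bench; origin at the centre of its underside, z up; too wide for the gripper
- stored_b: second dish already in the rack: covered 90 mm Petri dish (clear plastic with white paper, brown specks), 90 mm across and 25 mm high, about 110 g, flat on the bench; origin at the centre of its underside, z up; too wide for the gripper
- rack: fixed aluminium rack of three bays in a row, open to the robot and at the top, floor level with the bench. Origin: centre of underside; x into the bays, y left, z up. x -62.5 to +62.5 mm, 328 mm wide; walls 40 mm high, 4 mm thick at y = -162, -54, 54, 162 mm (bays 104 mm clear). Back stop 30 mm high, face at x = +37.5 mm; a dish that is home ends 10 mm inside the front
- bay_right (a point): point on the bench where the centre of a 90 mm dish is when it touches the back stop of the right (-y) bay; axes as the rack's
- bay_mid (a point): the same for the middle bay
- bay_left (a point): the same for the left (+y) bay
- lid (a joint): hinge of the rack's lid, rad: 0 = shut (level), up to 1.6; starts standing open, stays at any angle by friction (0.16 N m). A clear sheet 4 mm thick, 334 mm wide, 130 mm from hinge to front, with an aluminium front lip 4 mm thick down to 20 mm below the hinge axis: it cannot shut over a dish that sticks out
- lid_hinge (a point): middle of the lid's hinge axis, along the rack's far top edge 40 mm above the bench (rack x = +62.5 mm); turns with the lid
- lid_edge (a point): middle of the lid's outer front edge, where lip and sheet meet: 132 mm before and 4 mm above the hinge axis when shut; moves with the lid, axes as the lid's
- small_dish: smaller covered dish, 58 mm across, 14 mm high, standing at the left; not part of the job; origin centre of underside
- marker: white felt pen with black cap, 135 mm long, 13 mm thick, lying on the bench at the right; origin at its middle, x along it
- bottle: white bottle, red cap, 68 mm across, 200 mm high, at the left; origin centre of underside
- jar: glass jar with metal cap, 90 mm across, 120 mm high, at the right; origin centre of underside
- beaker: glass beaker, 80 mm across, 100 mm high, at the left; origin centre of underside
- wash_bottle: white squeeze bottle with blue cap and bent spout, 72 mm across, 165 mm high, at the right; origin centre of underside
Things that resemble listed ones, but are neither listed nor needed, are in the scene too. What is shaped like the dish but yellow is not meant.

How it is judged:
By the outcome, as a careful person would: the job done as asked, in the order asked, and still so for the second after the job is handed in, with the robot touching nothing.
It also fails if it takes over 64 s, if anything falls off the work surface, if the arm or the gripper's body presses on something with over 40 N, if the wrist force passes 120 N, or if a joint passes its speed limit or range.

## Robot

A 7-joint arm with a two-finger parallel gripper is mounted at the origin on the work surface. World frame = base frame: x ahead of the robot, y to its left, z up, the work surface at z = 0. Lengths are in m, angles in rad, forces in N, time in s.
With the tool pointing down it reaches from about 0.35 to 0.9 m from the base axis. Payload 19.9 kg.
Tool frame: the origin (TCP) lies on the centre line of the jaws, within the pads' length; the fingertips stand 8 mm ahead of it and the grasp point (between the pads) lies 11 mm behind it; z points along the fingers, y is the line along which they close (so a half turn about z gives the same grasp; the last joint's range is limited). The gripper opens to 94 mm and grips with 3 to 60 N. Pads are 16 mm wide; open, the fingers measure 119 mm over their backs; the gripper's body (75 mm by 177 mm) begins 78 mm behind the grasp point.
Start: joints at [-1.147, 0.417, -0.01, 1.614, 0.005, 1.111, -0.053], TCP at [0.281, 0.558, 0.213] pointing down, gripper open.
Joint ranges: [-2.81, 2.81], [-0.39, 2.02], [-1.27, 1.25], [0.06, 2.57], [-1.19, 4.33], [0.19, 2], [-2.82, 2.82]. Speed limits (rad/s): [1.89, 1.89, 2.39, 2.39, 3.01, 3.01, 3.01].

## Interface

Orientations are given as a rotation vector (axis times angle).
In Python, from station import r, viewer, ticket gives the robot as it stands.
- The arm moves only by the tool send_rows, never from a script. Its arguments are lists of equal length, an entry for each row: "rot": the turn, a rotation vector about the tool's x, y, z in degrees, a list of three; "dp": the shift along the tool's x, y, z in mm, a list of three; "gripper": the gripper's target within -1 to 1 (shut at 1, half-way at 0, fully open at -1). A call has 1 to 12 rows; each row is the pose to reach, as a shift and turn from the pose commanded when the call began, along the tool's axes at that moment; what a row does not reach only later rows make up. A row lasts 1/8 s, in which the tool goes at most 62.5 mm and 10.7 degrees, less where a joint would pass 70% of its speed; a pose out of reach is approached as far as the arm can. A call with a gripper value outside its range is refused whole. The fingers move at their own pace and stop on an object; "squeeze" is the grip in N (left out, the last holds). Time passes only in rows, so rows that repeat a pose let the fingers close. It gives the time, the measured TCP pose, the force, the opening and the grip force at its end, in the units of the state.
- r.read_state(): the state, without advancing time (a new reading comes with each control period).
- viewer.read_camera(name): name is "side" or "top" or "wrist"; returns a dict with "img" (384x512x3 uint8, red, green, blue), "fx", "fy", "cx", "cy" (pixels), "R" (3x3) and "t" (3): a world point X has camera coordinates R X + t. Camera axes: x right, y down, z forward; pixel columns grow to the right and rows downward; lengths in m; the calibration is good to about 2 mm. A picture is of the moment at which its call begins. There is no depth.
- ticket.sign_off(): hands the job in; it is judged then, once.
The state is a dict: "time": time; "q": joint angles; "joint_velocities": joint speeds; "joint_efforts": joint torques, N m; "eef_pos": TCP position; "orientation": TCP orientation; "wrist_force": force on the tool from outside, world axes, zero at the start; "torque": the same for the moment, N m; "gripper_width": finger opening in m; "finger_force": force on a finger pad.
Only numpy, scipy, OpenCV 4.12 (cv2) and the standard library are available. Lean on these libraries where they do the work, as an engineer would, in place of code of your own. Each camera call takes 0.05 s, during which the arm holds its last target. There are 200 camera calls.

## Working session

There is one attempt and no reset: what is moved stays moved. The work goes in short steps, Python scripts to look and compute and a tool call to move; the robot and the scene stay as the last step left them, time stands still between calls to the robot, and variables do not carry over. Pictures are saved under pics/ and viewed, at most 12 in all, crops included, and the job is handed in when it is done.

Besides the shell and the picture viewer there is one more tool, called as name(argument=value, ...) on one line, values as JSON. send_rows: Moves the arm, as the interface text tells. Its arguments: {"type":"object","properties":{"rot":{"type":"array"},"dp":{"type":"array"},"gripper":{"type":"array"},"squeeze":{"type":"number"}},"required":["rot","dp","gripper"]}

```bash
mkdir -p pics; cat > h.py <<'E'
import numpy as np, cv2
from station import r, viewer, ticket
def snap(n,f):
    c=viewer.read_camera(n); cv2.imwrite('pics/'+f,c['img'][:,:,::-1]); return c
def ray(c,u,v,z):
    R=np.array(c['R']);t=np.array(c['t']);o=-R.T@t
    d=R.T@np.array([(u-c['cx'])/c['fx'],(v-c['cy'])/c['fy'],1]); return o+d*(z-o[2])/d[2]
def proj(c,X):
    p=np.array(c['R'])@np.array(X)+np.array(c['t']); return [c['fx']*p[0]/p[2]+c['cx'],c['fy']*p[1]/p[2]+c['cy']]
E
python3 - <<'E'
from h import *
import pickle
d={n:snap(n,n+'0.png') for n in('top','side')}
pickle.dump(d,open('c0.pkl','wb'))
for n in d: print(n,np.round(-d[n]['R'].T@d[n]['t'],3))
s=r.read_state();print(s)
E
```

```text
top [ 0.411 -0.005  1.308]
side [ 0.136 -0.944  0.706]
{'time': 0.1, 'q': array([-1.14646044,  0.41788045, -0.01031178,  1.61411427,  0.00469099,
        1.11067103, -0.05301496]), 'joint_velocities': array([-0.00122002, -0.00413319,  0.00014056, -0.00206537,  0.00031379,
        0.00013075, -0.00030864]), 'joint_efforts': array([ 2.82608155e-03, -8.52600217e+01,  6.41527008e-01, -4.26698077e+01,
       -4.87751781e-02,  1.63694710e-02,  6.71017324e-05]), 'eef_pos': array([0.28058826, 0.55811506, 0.21290878]), 'orientation': array([-7.25099791e-01, -3.05659171e+00,  1.62566806e-03]), 'wrist_force': array([-0.21269375, -0.07541648,  0.11817754]), 'torque': array([ 0.03888756, -0.01324073,  0.03760591]), 'finger_force': 0.0, 'gripper_width': 0.094063468535924}
```

View pics/top0.png

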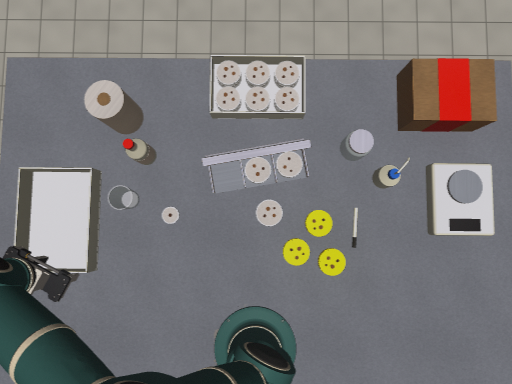

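View pics/side0.png

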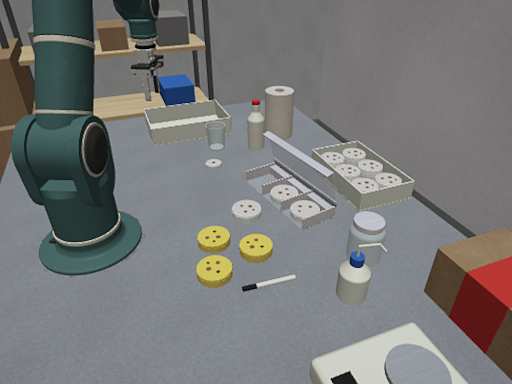

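The top view shows the loose dish at (268,212) and the rack with its stored dishes at (258,170) and (290,164). The left bay (~228,177) is empty, the lid stands open along (203,158)-(310,143), and yellow decoys sit to the right.

```bash
python3 - <<'E'
from h import *
import pickle
d=pickle.load(open('c0.pkl','rb'));c=d['top'];im=c['img']
hsv=cv2.cvtColor(im,cv2.COLOR_RGB2HSV)
m=((hsv[...,2]>185)&(hsv[...,1]<45)).astype(np.uint8);m=cv2.morphologyEx(m,cv2.MORPH_OPEN,np.ones((5,5)))
y=((hsv[...,1]>150)&(hsv[...,0]>20)&(hsv[...,0]<40)).astype(np.uint8)
for mm in(m,y):
  for k in cv2.findContours(mm,cv2.RETR_EXTERNAL,cv2.CHAIN_APPROX_NONE)[0]:
    if 80<cv2.contourArea(k)<900:
      (u,v),rad=cv2.minEnclosingCircle(k); print(round(u,1),round(v,1),round(rad,1),np.round(ray(c,u,v,.024),3))
crop=im[130:290,190:370]; cv2.imwrite('pics/crop.png',cv2.resize(crop,(720,640)[:2],interpolation=cv2.INTER_CUBIC)[:600,:,::-1])
E
```

```text
291.0 169.5 9.7 [ 0.595 -0.117  0.024]
259.5 162.0 7.6 [ 0.62  -0.01   0.024]
211.5 159.5 9.2 [0.628 0.155 0.024]
281.5 161.0 8.3 [ 0.624 -0.085  0.024]
287.0 147.0 21.8 [ 0.673 -0.103  0.024]
361.1 140.7 11.4 [ 0.697 -0.357  0.024]
229.0 104.5 7.8 [0.82  0.098 0.024]
291.0 97.0 15.0 [ 0.849 -0.117  0.024]
216.7 90.0 6.6 [0.872 0.141 0.024]
264.2 96.8 17.3 [ 0.848 -0.024  0.024]
243.8 92.1 11.5 [0.865 0.047 0.024]
101.0 97.0 18.6 [0.844 0.543 0.024]
292.0 74.5 12.4 [ 0.929 -0.12   0.024]
266.3 75.4 15.7 [ 0.925 -0.03   0.024]
243.0 69.5 10.1 [0.946 0.051 0.024]
331.2 261.7 13.9 [ 0.286 -0.251  0.024]
295.9 251.5 13.5 [ 0.319 -0.134  0.024]
318.3 222.9 13.4 [ 0.415 -0.209  0.024]
```

View pics/crop.png

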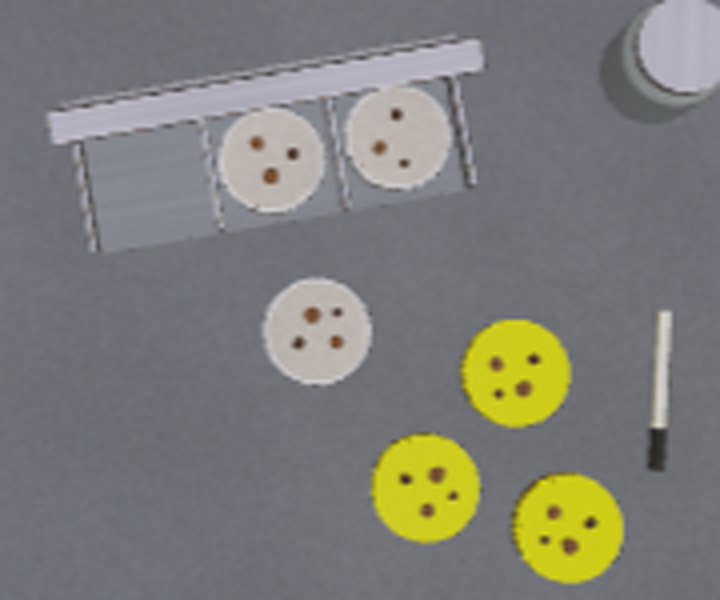

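```bash
cat >> h.py <<'E'
from scipy.spatial.transform import Rotation as Ro
def move(p,az):  # target TCP world, azimuth (deg) of tool y, tool down
    s=r.read_state();R=Ro.from_rotvec(s['orientation']).as_matrix()
    yv=np.array([np.cos(np.radians(az)),np.sin(np.radians(az)),0]);z=np.array([0,0,-1.])
    T=np.c_[np.cross(yv,z),yv,z]
    print('dp',np.round((R.T@(np.array(p)-s['eef_pos']))*1e3,1),'rot',np.round(np.degrees(Ro.from_matrix(R.T@T).as_rotvec()),1))
E
python3 - <<'E'
from h import *
import pickle
c=pickle.load(open('c0.pkl','rb'))['top']
f=lambda x,y,z:ray(c,190+x/4,130+y/4,z)
D=f(317,331,.025);A=f(272,160,.025);B=f(398,137,.025)
print('dish',D,A,B)
F=np.array([f(x,y,.0) for x,y in[(97,252),(222,231),(348,209),(474,186)]]);print(F)
F4=np.array([f(x,y,.04) for x,y in[(97,252),(222,231),(348,209),(474,186)]])
for n,G in(('floor',F),('top',F4)):
    w=G[0]-G[3];print(n,np.hypot(*w[:2]),np.degrees(np.arctan2(w[1],w[0]))-90)
w=A-B;print(np.hypot(*w[:2]),np.degrees(np.arctan2(w[1],w[0]))-90)
yw=np.degrees(np.arctan2(F4[0,1]-F4[3,1],F4[0,0]-F4[3,0]))-90
a=np.radians(yw);X=np.array([np.cos(a),np.sin(a)]);Y=np.array([-X[1],X[0]])
for n,G in(('floor',F),('top',F4)):
    O=G[:,:2].mean(0)+.0625*X;print(n,O)
    for q in(D,A,B):print(np.round([(q[:2]-O)@X,(q[:2]-O)@Y],4))
E
```

```text
dish [ 0.44760882 -0.04391455  0.025     ] [ 0.59260969 -0.00468217  0.025     ] [ 0.6132948  -0.11181219  0.025     ]
[[ 0.51469857  0.14577305  0.        ]
 [ 0.53389008  0.03798808  0.        ]
 [ 0.55398344 -0.070794    0.        ]
 [ 0.57497599 -0.17972716  0.        ]]
floor 0.33103436752006565 10.49140815036867
top 0.3209120417274096 10.491408150368684
0.10910872407020782 10.92842338266992
floor [ 0.60584216 -0.0053095 ]
[-0.1626 -0.0091]
[-0.0129  0.003 ]
[-0.0121 -0.1061]
top [ 0.60176036 -0.00495542]
[-0.1587 -0.0102]
[-0.0089  0.0019]
[-0.0081 -0.1072]
```

```bash
cat >> h.py <<'E'
O=np.array([.6004,-.0045]);YAW=10.6;_a=np.radians(YAW)
X=np.array([np.cos(_a),np.sin(_a)]);Y=np.array([-X[1],X[0]])
def W(x,y,z):return [*(O+x/1e3*X+y/1e3*Y),z]
def rk(p):d=np.array(p[:2])-O;return np.round([d@X*1e3,d@Y*1e3],1)
E
python3 - <<'E'
from h import *
move(W(-157.5,-78,.2),YAW)
E
```

```text
dp [-460.4 -516.5   13.5] rot [-0.1  0.  52.7]
```

send_rows(rot=[[0,0,10],[0,0,20],[0,0,30],[0,0,40],[0,0,52.7],[0,0,52.7],[0,0,52.7],[0,0,52.7],[0,0,52.7],[0,0,52.7],[0,0,52.7],[0,0,52.7]], dp=[[-38,-43,0],[-76,-86,0],[-115,-129,0],[-153,-172,0],[-192,-215,0],[-230,-258,0],[-268,-301,0],[-307,-344,0],[-345,-387,0],[-384,-430,0],[-422,-473,10],[-460,-516,13]], gripper=[0,0,0,0,0,0,0,0,0,0,0,0])

```text
time: 1.6
eef_pos: [0.4599, -0.1109, 0.2002]
orientation: [-2.006, -2.418, 0.0]
wrist_force: [1.2, 0.8, 0.7]
gripper_width: 0.0469
finger_force: 0.0
```

send_rows(rot=[[0,0,0],[0,0,0]], dp=[[0,0,0],[0,0,0]], gripper=[0,0])

```text
time: 1.85
eef_pos: [0.4597, -0.1088, 0.2002]
orientation: [-2.006, -2.417, 0.001]
wrist_force: [-0.7, -0.0, -0.6]
gripper_width: 0.0472
finger_force: 0.0
```

```bash
python3 - <<'E'
from h import *
snap('wrist','w1.png')
s=r.read_state();print(s['time'],s['eef_pos'],rk(s['eef_pos']),s['gripper_width'])
move(W(-157.5,-78,.015),YAW)
E
```

```text
1.9 [ 0.45974853 -0.10822138  0.20033178] [-157.3  -76.1] 0.047103133395090854
dp [-2.000e+00 -1.000e-01  1.853e+02] rot [-0.  -0.   0.1]
```

View pics/w1.png

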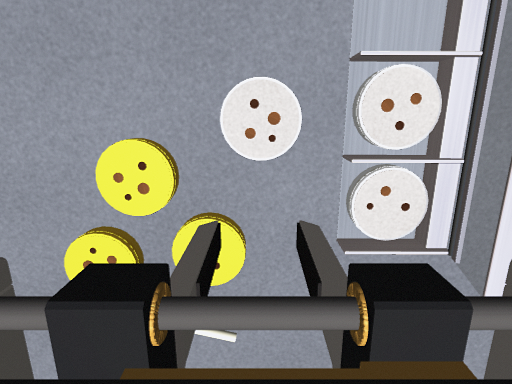

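The wrist view shows the loose dish at (261,118), stored dishes at (398,107) and (389,203), the empty bay at the top, and a yellow dish at (208,248) near the left finger. I'll turn these into rack coordinates.

```bash
python3 - <<'E'
from h import *
c=viewer.read_camera('wrist')
for n,u,v,z in[('dish',261,118,.025),('A',400,106,.025),('B',390,203,.025),('yel',209,248,.025),('w1 front',350,158,.04),('w0 front',340,250,.04),('w2 front',357,54,.04),('w1 back',463,160,.04),('w2back',480,54,.04)]:
    print(n,rk(ray(c,u,v,z)))
print(proj(c,W(-157.5-36,-78-8,.008)),proj(c,W(-157.5+36,-78-8,.008)))
E
```

```text
dish [-153.8   -6.7]
A [-3.8  6. ]
B [  -2.7 -103.1]
yel [-216.6 -160.3]
w1 front [-58.  -48.3]
w0 front [ -61.5 -155.8]
w2 front [-58.8  55.3]
w1 back [ 64.1 -50.3]
w2back [63.2 55.4]
[np.float64(227.84857099299285), np.float64(185.32908277993747)] [np.float64(287.43655937446704), np.float64(185.36435730057852)]
```

send_rows(rot=[[0,0,0],[0,0,0],[0,0,0],[0,0,0],[0,0,0],[0,0,0]], dp=[[-2,1,50],[-2,1,100],[-2,1,145],[-2,1,170],[-2,1,185],[-2,1,185]], gripper=[0,0,0,0,0,0])

```text
time: 2.7
eef_pos: [0.4611, -0.1105, 0.0153]
orientation: [-2.005, -2.418, 0.001]
wrist_force: [0.1, 0.4, 1.3]
gripper_width: 0.0469
finger_force: 0.0
```

send_rows(rot=[[0,0,0],[0,0,0],[0,0,0],[0,0,0],[0,0,0],[0,0,0],[0,0,0],[0,0,0],[0,0,0],[0,0,0],[0,0,0],[0,0,0]], dp=[[6,0,0],[12,0,0],[18,0,0],[24,0,0],[32,0,0],[40,0,0],[48,0,0],[56,0,0],[64,0,0],[72,0,0],[78,0,0],[82,0,0]], gripper=[0,0,0,0,0,0,0,0,0,0,0,0])

```text
time: 4.2
eef_pos: [0.4461, -0.03, 0.0155]
orientation: [2.006, 2.418, -0.0]
wrist_force: [0.1, -0.6, 1.1]
gripper_width: 0.0469
finger_force: 0.5
```

```bash
python3 - <<'E'
from h import *
s=r.read_state();print(s['time'],s['eef_pos'],rk(s['eef_pos']),s['gripper_width'],s['wrist_force'])
c=viewer.read_camera('top');m=cv2.inRange(c['img'],(170,150,140),(255,255,255))
print([ (rk(ray(c,*cv2.minEnclosingCircle(k)[0],.025)),round(cv2.minEnclosingCircle(k)[1],1)) for k in cv2.findContours(m,0,1)[0] if 8<cv2.minEnclosingCircle(k)[1]<20])
move(W(-156,63.5,.015),YAW)
E
```

```text
4.2 [ 0.44612711 -0.03003642  0.01548717] [-156.3    3.3] 0.04692692611022352 [ 0.10757599 -0.59976618  1.12293338]
[(array([-630.5,  209.8]), 15.6), (array([-238.3, -288.7]), 14.1), (array([-104.7,  321.1]), 8.6), (array([-103.1, -434.3]), 10.6), (array([ -77.6, -488.7]), 8.9), (array([139.1, 402.8]), 9.5), (array([  30.8, -364.9]), 12.0), (array([332.2, 485.6]), 19.7), (array([ 276.9, -673.5]), 9.5), (array([455.8, 288.6]), 11.0), (array([541.2, 762.5]), 11.0), (array([ 318.6, -798.4]), 10.0), (array([ 412.6, -319.1]), 8.6), (array([500.1, 155.3]), 8.5), (array([573.7, 605.8]), 14.5)]
dp [59.9  0.3  0.5] rot [-0. -0.  0.]
```

send_rows(rot=[[0,0,0],[0,0,0],[0,0,0],[0,0,0],[0,0,0],[0,0,0],[0,0,0],[0,0,0],[0,0,0],[0,0,0]], dp=[[6,0,0],[13,0,0],[21,0,0],[29,0,0],[37,0,0],[44,0,0],[50,0,0],[55,0,0],[58,0,0],[60,0,0]], gripper=[0,0,0,0,0,0,0,0,0,0])

```text
time: 5.5
eef_pos: [0.4351, 0.0286, 0.0155]
orientation: [2.006, 2.417, -0.0]
wrist_force: [0.4, -1.0, -0.0]
gripper_width: 0.0472
finger_force: 0.3
```

send_rows(rot=[[0,0,0],[0,0,0],[0,0,0],[0,0,0],[0,0,0],[0,0,0],[0,0,0],[0,0,0],[0,0,0]], dp=[[-10,0,0],[-25,0,0],[-35,0,-20],[-40,0,-60],[-40,0,-110],[-40,0,-160],[-40,0,-185],[-40,0,-185],[-40,0,-185]], gripper=[0,0,0,0,0,0,0,0,0])

```text
time: 6.62
eef_pos: [0.4421, -0.0114, 0.1998]
orientation: [-2.007, -2.416, 0.001]
wrist_force: [0.5, 0.2, 0.0]
gripper_width: 0.0469
finger_force: 0.0
```

```bash
python3 - <<'E'
from h import *
s=r.read_state();print(s['time'],s['eef_pos'],rk(s['eef_pos']))
import pickle
pickle.dump(snap('wrist','w2.png'),open('c2.pkl','wb'))
E
```

```text
6.625 [ 0.44209906 -0.01141499  0.19978519] [-156.9   22.3]
```

View pics/w2.png

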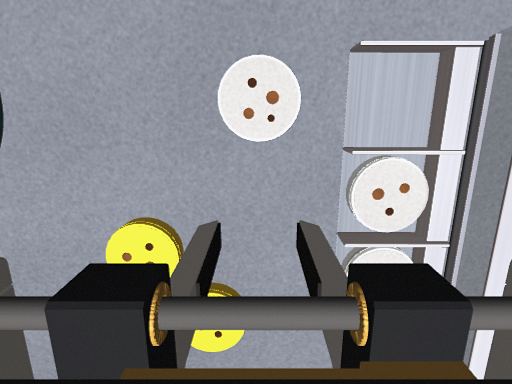

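The dish now sits at (259,98), beside the empty bay, whose walls have their front ends at (353,47) and (343,151).

```bash
python3 - <<'E'
from h import *
import pickle
c=pickle.load(open('c2.pkl','rb'))
for n,u,v,z in[('dish',259.5,98,.025),('A',389,194,.025),('w3f',361,43.5,.04),('w2f',352,151.5,.04),('w3b',484,43,.04),('w2b',465,152,.04),('bench w3f',350,50,0),('bench w2f',344,150,0),('w1f',344,242,.04),('w1b',448,244,.04)]:
    print(n,rk(ray(c,u,v,z)))
move(W(-235,113,.2),YAW+90);move(W(-235,113,.2),YAW-90)
E
```

```text
dish [-154.9  112.5]
A [-4.9  6. ]
w3f [-55.2 162.9]
w2f [-56.  57.]
w3b [ 65.6 163.2]
w2b [64.9 56.3]
bench w3f [-54.6 164.3]
bench w2f [-53.6  53.9]
w1f [-57.4 -47.4]
w1b [ 63.1 -50. ]
dp [ 90.6 -78.1  -0.3] rot [ -0.1  -0.1 -90. ]
dp [ 90.6 -78.1  -0.3] rot [-0.1  0.1 90. ]
```

send_rows(rot=[[0,0,10],[0,0,20],[0,0,30],[0,0,40],[0,0,50],[0,0,60],[0,0,70],[0,0,80],[0,0,90],[0,0,90],[0,0,90]], dp=[[10,-7,0],[20,-14,0],[30,-21,0],[40,-28,0],[50,-35,0],[60,-43,0],[70,-52,0],[80,-59,0],[85,-63,0],[85,-63,0],[85,-63,0]], gripper=[0,0,0,0,0,0,0,0,0,0,0])

```text
time: 8.05
eef_pos: [0.3649, 0.0608, 0.2001]
orientation: [3.127, 0.297, -0.001]
wrist_force: [0.5, 0.0, -0.1]
gripper_width: 0.0471
finger_force: 0.0
```

```bash
python3 - <<'E'
from h import *
s=r.read_state();print(s['time'],s['eef_pos'],rk(s['eef_pos']),s['q'])
c=snap('wrist','w3.png');o=-c['R'].T@c['t'];print(o,rk(o))
move(W(-220,107.5,.015),YAW-90)
E
```

```text
8.05 [0.36494765 0.06077321 0.20011126] [-219.4  107.5] [-0.89002082 -0.07162125  0.62306037  2.22415369  0.05098235  0.97705153
 -1.67841301]
[0.43726099 0.0763061  0.37074771] [-145.5  109.4]
dp [-5.000e-01 -1.000e-01  1.852e+02] rot [0.  0.  0.2]
```

View pics/w3.png

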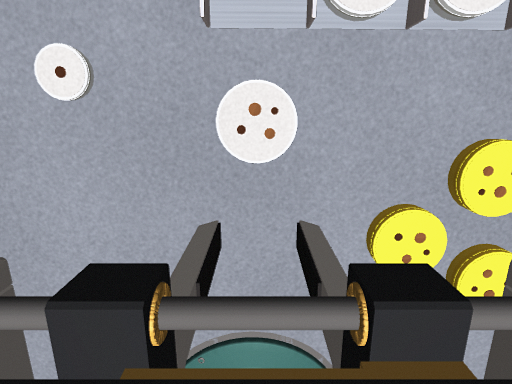

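The dish (257,121) is centred between the finger tips (~220 and 297) and lined up with the bay (walls at ~205 and 314).

send_rows(rot=[[0,0,0],[0,0,0],[0,0,0],[0,0,0],[0,0,0],[0,0,0]], dp=[[0,0,50],[0,0,100],[0,0,145],[0,0,170],[0,0,185],[0,0,185]], gripper=[0,0,0,0,0,0])

```text
time: 8.85
eef_pos: [0.3645, 0.0604, 0.0147]
orientation: [3.127, 0.292, -0.003]
wrist_force: [0.2, 0.1, 1.1]
gripper_width: 0.047
finger_force: 0.0
```

send_rows(rot=[[0,0,0],[0,0,0],[0,0,0],[0,0,0],[0,0,0],[0,0,0],[0,0,0],[0,0,0],[0,0,0],[0,0,0],[0,0,0],[0,0,0]], dp=[[6,0,0],[12,0,0],[18,0,0],[26,0,0],[34,0,0],[42,0,0],[50,0,0],[58,0,0],[66,0,0],[74,0,0],[80,0,0],[82,0,0]], gripper=[0,0,0,0,0,0,0,0,0,0,0,0])

```text
time: 10.35
eef_pos: [0.4459, 0.0763, 0.0154]
orientation: [3.128, 0.29, 0.0]
wrist_force: [-1.6, 0.6, -0.6]
gripper_width: 0.047
finger_force: 0.6
```

```bash
python3 - <<'E'
from h import *
import pickle
s=r.read_state();print(s['time'],rk(s['eef_pos']))
c=pickle.load(open('c0.pkl','rb'))['top']
for x,y in[(50,110),(55,143),(265,95),(265,75),(483,40),(483,70)]:
  print([rk(ray(c,190+x/4,130+y/4,z)) for z in(.17,.15)])
snap('wrist','w4.png')
E
```

```text
10.35 [-137.   107.8]
[array([ 39.2, 163.9]), array([ 43.2, 166.2])]
[array([ 13.7, 164.3]), array([ 17.2, 166.6])]
[array([21.9,  1.5]), array([25.6,  0.9])]
[array([37.1, -1.2]), array([41. , -1.8])]
[array([  34.5, -168.8]), array([  38.4, -172.4])]
[array([  11.8, -164.5]), array([  15.3, -168. ])]
```

View pics/w4.png

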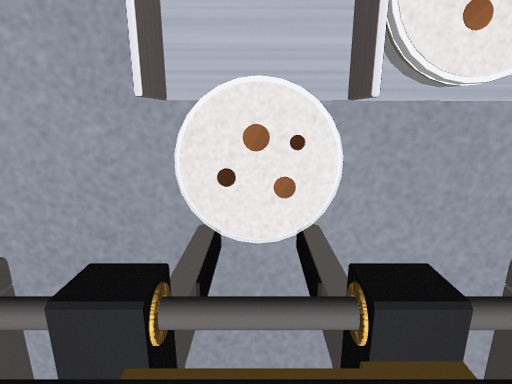

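The dish (259,159) rests on both finger tips, centred between the bay walls (inner faces ~165 and 350). I'll push it in.

send_rows(rot=[[0,0,0],[0,0,0],[0,0,0],[0,0,0],[0,0,0],[0,0,0],[0,0,0],[0,0,0],[0,0,0],[0,0,0],[0,0,0]], dp=[[6,0,0],[13,0,0],[21,0,0],[29,0,0],[37,0,0],[45,0,0],[53,0,0],[60,0,0],[66,0,0],[70,0,0],[74,0,0]], gripper=[0,0,0,0,0,0,0,0,0,0,0])

```text
time: 11.78
eef_pos: [0.5184, 0.0899, 0.0155]
orientation: [3.128, 0.291, -0.0]
wrist_force: [-0.4, -0.2, 0.5]
gripper_width: 0.0472
finger_force: 0.4
```

send_rows(rot=[[0,0,0],[0,0,0],[0,0,0],[0,0,0]], dp=[[2,0,0],[4,0,0],[6,0,0],[6,0,0]], gripper=[0,0,0,0])

```text
time: 12.28
eef_pos: [0.5243, 0.091, 0.0155]
orientation: [3.128, 0.29, 0.0]
wrist_force: [0.3, -0.3, 0.2]
gripper_width: 0.0473
finger_force: 0.0
```

send_rows(rot=[[0,0,0],[0,0,0],[0,0,0]], dp=[[1,0,0],[2,0,0],[2,0,0]], gripper=[0,0,0])

```text
time: 12.65
eef_pos: [0.5262, 0.0914, 0.0155]
orientation: [3.128, 0.291, 0.0]
wrist_force: [0.1, -0.8, -0.5]
gripper_width: 0.047
finger_force: 0.1
```

send_rows(rot=[[0,0,0],[0,0,0],[0,0,0]], dp=[[1,0,0],[2,0,0],[2,0,0]], gripper=[0,0,0])

```text
time: 13.02
eef_pos: [0.5282, 0.0917, 0.0155]
orientation: [3.128, 0.29, 0.0]
wrist_force: [-0.0, -0.1, -0.6]
gripper_width: 0.0469
finger_force: 0.0
```

send_rows(rot=[[0,0,0],[0,0,0],[0,0,0]], dp=[[1,0,0],[2,0,0],[2,0,0]], gripper=[0,0,0])

```text
time: 13.4
eef_pos: [0.5302, 0.0921, 0.0155]
orientation: [3.128, 0.29, 0.0]
wrist_force: [0.4, 1.0, -0.7]
gripper_width: 0.0471
finger_force: 0.0
```

```bash
python3 - <<'E'
from h import *
s=r.read_state();print(s['time'],rk(s['eef_pos']),s['wrist_force'],s['finger_force'])
a=snap('wrist','w5.png')['img'];b=snap('top','t5.png')['img'][130:250,180:330]
cv2.imwrite('pics/j5.png',np.vstack([cv2.resize(a,(400,300)),cv2.resize(b,(400,300))])[:,:,::-1])
E
```

```text
13.4 [-51.2 107.9] [ 0.39389605  0.95142476 -0.69941364] 0.04474103625398129
```

View pics/j5.png

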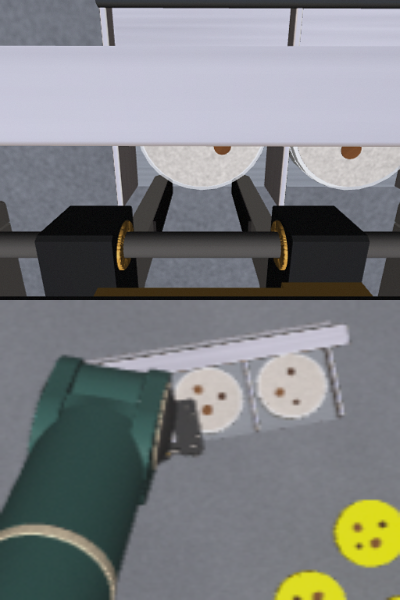

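Dish front edge (row ~189) is nearly level with the stored dish's (~187). It needs another 1–3 mm, pushed until the force rises.

send_rows(rot=[[0,0,0],[0,0,0],[0,0,0]], dp=[[1,0,0],[1.5,0,0],[1.5,0,0]], gripper=[0,0,0])

```text
time: 13.88
eef_pos: [0.5316, 0.0924, 0.0154]
orientation: [3.128, 0.29, -0.0]
wrist_force: [0.0, -0.4, 0.2]
gripper_width: 0.0471
finger_force: 0.1
```

send_rows(rot=[[0,0,0],[0,0,0],[0,0,0]], dp=[[1,0,0],[1.5,0,0],[1.5,0,0]], gripper=[0,0,0])

```text
time: 14.25
eef_pos: [0.5331, 0.0927, 0.0155]
orientation: [3.128, 0.291, 0.0]
wrist_force: [-0.4, 0.1, -0.6]
gripper_width: 0.0468
finger_force: 0.1
```

send_rows(rot=[[0,0,0],[0,0,0],[0,0,0]], dp=[[1,0,0],[1.5,0,0],[1.5,0,0]], gripper=[0,0,0])

```text
time: 14.62
eef_pos: [0.5336, 0.0928, 0.0152]
orientation: [3.128, 0.29, -0.003]
wrist_force: [-6.3, -1.6, 3.5]
gripper_width: 0.047
finger_force: 3.3
```

```bash
python3 - <<'E'
from h import *
s=r.read_state();print(s['time'],rk(s['eef_pos']),s['wrist_force'],s['finger_force'])
c=viewer.read_camera('wrist');g=c['img'].astype(int)
# lowest bright row of each dish near its centre column
for u0,u1 in((225,300),(420,480)):
  m=(g[180:270,u0:u1].min(2)>165)
  print([(u,180+np.where(m[:,u-u0])[0].max()) for u in range(u0,u1,10) if m[:,u-u0].any()])
cv2.imwrite('pics/w6.png',c['img'][:,:,::-1])
E
```

```text
14.625 [-47.8 107.9] [-6.33257606 -1.55306608  3.47003939] 3.3274327218532562
[(225, np.int64(236)), (235, np.int64(240)), (245, np.int64(242)), (255, np.int64(243)), (265, np.int64(242)), (275, np.int64(242)), (285, np.int64(239)), (295, np.int64(235))]
[(420, np.int64(244)), (430, np.int64(247)), (440, np.int64(248)), (450, np.int64(248)), (460, np.int64(247)), (470, np.int64(244))]
```

6 N against the stop with the tool halted, so the dish is home. I'll back off, rise and check.

send_rows(rot=[[0,0,0],[0,0,0],[0,0,0],[0,0,0],[0,0,0],[0,0,0],[0,0,0],[0,0,0],[0,0,0],[0,0,0],[0,0,0],[0,0,0]], dp=[[-8,0,0],[-25,0,0],[-50,0,0],[-80,0,0],[-105,0,0],[-120,0,-30],[-120,0,-85],[-120,0,-140],[-120,0,-195],[-120,0,-235],[-120,0,-235],[-120,0,-235]], gripper=[0,0,0,0,0,1,1,1,1,1,1,1])

```text
time: 16.18
eef_pos: [0.4161, 0.0709, 0.2499]
orientation: [-3.128, -0.291, 0.0]
wrist_force: [-0.5, 0.5, -0.2]
gripper_width: 0.0006
finger_force: 0.0
```

```bash
sed -i 's/^O=.*;YAW/O=np.array([.6053,-.0036]);YAW/' h.py; python3 - <<'E'
from h import *
s=r.read_state();print(s['time'],rk(s['eef_pos']),s['gripper_width'])
a=snap('wrist','w7.png')['img'];b=snap('side','s7.png')['img'][110:260,220:420]
cv2.imwrite('pics/j7.png',np.vstack([cv2.resize(a,(400,300)),cv2.resize(b,(400,300))])[:,:,::-1])
move(W(90,0,.25),YAW-90)
E
```

```text
16.175 [-172.2  108. ] 0.0005537287341023365
dp [262.4 107.9  -0.9] rot [0.  0.1 0. ]
```

View pics/j7.png

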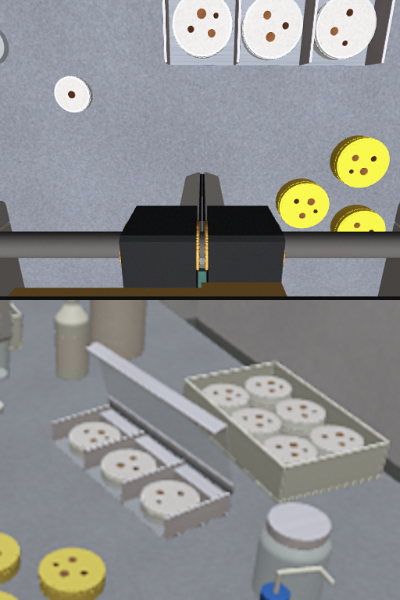

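The three dishes sit equally deep in the rack, and the lid leans open behind them. Now I go over and behind the lid.

send_rows(rot=[[0,0,0],[0,0,0],[0,0,0],[0,0,0],[0,0,0],[0,0,0],[0,0,0],[0,0,0],[0,0,0],[0,0,0]], dp=[[20,30,-15],[60,60,-20],[100,85,-20],[140,108,-20],[180,108,-20],[220,108,-20],[250,108,-20],[265,108,-20],[265,108,-20],[265,108,-20]], gripper=[1,1,1,1,1,1,1,1,1,1])

```text
time: 17.52
eef_pos: [0.6962, 0.013, 0.2698]
orientation: [3.128, 0.289, -0.002]
wrist_force: [-0.5, -0.1, 0.0]
gripper_width: 0.0004
finger_force: 0.0
```

```bash
python3 - <<'E'
from h import *
s=r.read_state();print(s['time'],s['eef_pos'],rk(s['eef_pos']),s['wrist_force'])
import math
for th in(1.5,1.4,1.3,1.2,1.1,1,.9,.8,.7,.6,.5,.4,.3,.2,.1,0):
    c,sn=math.cos(th),math.sin(th);rho=112
    x=62.5-rho*c+4*sn+8; z=40+rho*sn+4*c+8
    p=rk(s['eef_pos']); print(th,round(x),round(z),'dx',round(x-p[0]),'dz',round(s['eef_pos'][2]*1e3-z))
snap('side','s8.png')
cv2.imwrite('pics/s8c.png',cv2.resize(cv2.imread('pics/s8.png')[60:270,200:440],(640,560)))
E
```

```text
17.525 [0.69622143 0.01299102 0.26979938] [92.4 -0.4] [-0.51692674 -0.08046269  0.03198975]
1.5 67 160 dx -26 dz 110
1.4 55 159 dx -37 dz 111
1.3 44 157 dx -48 dz 113
1.2 34 154 dx -59 dz 116
1.1 23 150 dx -69 dz 120
1 13 144 dx -79 dz 125
0.9 4 138 dx -88 dz 132
0.8 -5 131 dx -97 dz 139
0.7 -13 123 dx -105 dz 147
0.6 -20 115 dx -112 dz 155
0.5 -26 105 dx -118 dz 165
0.4 -31 95 dx -124 dz 175
0.3 -35 85 dx -128 dz 185
0.2 -38 74 dx -131 dz 196
0.1 -41 63 dx -133 dz 207
0 -42 52 dx -134 dz 218
```

View pics/s8c.png

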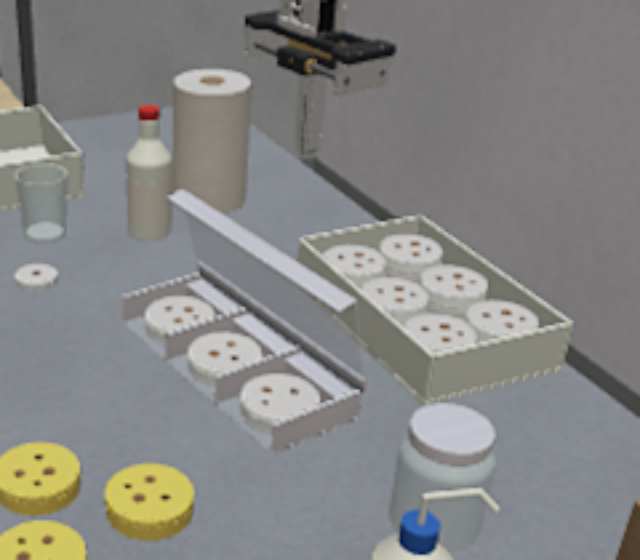

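The gripper (310,150) is behind the lid edge and clear of the box. I'll descend, then sweep along the lid's arc.

send_rows(rot=[[0,0,0],[0,0,0],[0,0,0],[0,0,0],[0,0,0]], dp=[[0,0,40],[0,0,80],[0,0,105],[0,0,111],[0,0,111]], gripper=[1,1,1,1,1])

```text
time: 18.2
eef_pos: [0.6969, 0.0135, 0.1602]
orientation: [3.128, 0.29, 0.001]
wrist_force: [-0.1, 0.8, 0.6]
gripper_width: 0.0001
finger_force: 0.0
```

send_rows(rot=[[0,0,0],[0,0,0],[0,0,0],[0,0,0],[0,0,0],[0,0,0],[0,0,0],[0,0,0],[0,0,0],[0,0,0],[0,0,0],[0,0,0]], dp=[[-10,0,0],[-20,0,0],[-28,0,0],[-37,0,0],[-43,0,1],[-48,0,2],[-54,0,3],[-59,0,5],[-64,0,7],[-69,0,9],[-74,0,11],[-79,0,14]], gripper=[1,1,1,1,1,1,1,1,1,1,1,1])

```text
time: 19.7
eef_pos: [0.6189, -0.0011, 0.1453]
orientation: [3.128, 0.29, 0.0]
wrist_force: [1.2, 0.4, -0.3]
gripper_width: 0.0005
finger_force: 0.4
```

```bash
python3 - <<'E'
from h import *
s=r.read_state();print(s['time'],s['eef_pos'],rk(s['eef_pos']),s['wrist_force'])
c=snap('side','s9.png')
cv2.imwrite('pics/s9c.png',cv2.resize(cv2.imread('pics/s9.png')[60:270,200:440],(640,560)))
E
```

```text
19.7 [ 0.61893426 -0.00110524  0.14532763] [13.9 -0.1] [ 1.21707668  0.35332693 -0.32714421]
```

View pics/s9c.png

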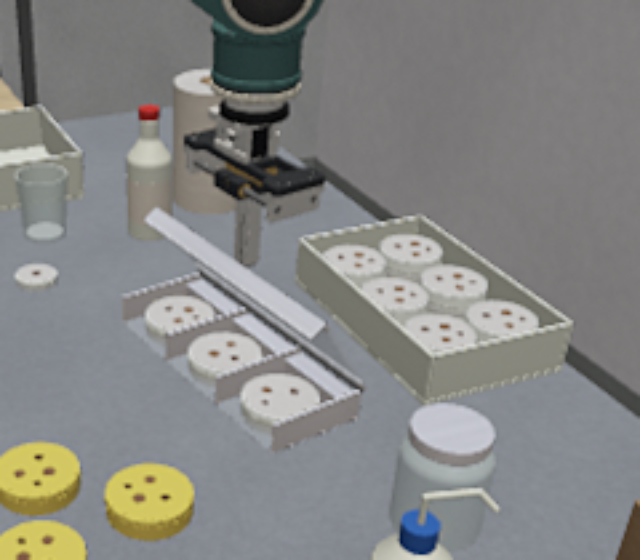

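The finger has contact and the lid is turning down (edge from (150,215) to (320,330)). I'll continue along the arc.

send_rows(rot=[[0,0,0],[0,0,0],[0,0,0],[0,0,0],[0,0,0],[0,0,0],[0,0,0],[0,0,0],[0,0,0],[0,0,0],[0,0,0],[0,0,0]], dp=[[-5,0,4],[-10,0,7],[-15,0,11],[-19,0,14],[-23,0,18],[-27,0,22],[-31,0,26],[-34,0,30],[-37,0,35],[-40,0,40],[-43,0,45],[-45,0,50]], gripper=[1,1,1,1,1,1,1,1,1,1,1,1])

```text
time: 21.25
eef_pos: [0.5748, -0.0094, 0.0951]
orientation: [3.128, 0.29, -0.0]
wrist_force: [-0.3, -0.4, 0.3]
gripper_width: 0.0004
finger_force: 0.2
```

send_rows(rot=[[0,0,0],[0,0,0],[0,0,0],[0,0,0],[0,0,0],[0,0,0],[0,0,0],[0,0,0],[0,0,0],[0,0,0]], dp=[[-2,0,5],[-4,0,10],[-6,0,16],[-7,0,21],[-8,0,26],[-9,0,31],[-10,0,35],[-10,0,38],[-10,0,41],[-10,0,41]], gripper=[1,1,1,1,1,1,1,1,1,1])

```text
time: 22.5
eef_pos: [0.5651, -0.0112, 0.0543]
orientation: [3.128, 0.29, -0.0]
wrist_force: [-0.4, 0.2, 0.6]
gripper_width: 0.0005
finger_force: 0.0
```

send_rows(rot=[[0,0,0],[0,0,0],[0,0,0]], dp=[[0,0,1],[0,0,2],[0,0,2]], gripper=[1,1,1])

```text
time: 22.88
eef_pos: [0.5652, -0.0112, 0.0524]
orientation: [3.128, 0.291, 0.0]
wrist_force: [0.1, 0.2, -0.3]
gripper_width: 0.0003
finger_force: 0.0
```

send_rows(rot=[[0,0,0],[0,0,0],[0,0,0]], dp=[[0,0,1],[0,0,1.5],[0,0,1.5]], gripper=[1,1,1])

```text
time: 23.25
eef_pos: [0.5654, -0.0112, 0.052]
orientation: [-3.127, -0.29, -0.001]
wrist_force: [-8.4, 1.9, 23.8]
gripper_width: 0.0004
finger_force: 11.9
```

Firm stop at z = 52 mm, exactly the shut height. I'll lift away and check.

send_rows(rot=[[0,0,0],[0,0,0],[0,0,0],[0,0,0],[0,0,0],[0,0,0],[0,0,0],[0,0,0],[0,0,0],[0,0,0]], dp=[[0,0,-3],[0,0,-15],[0,0,-45],[0,0,-90],[0,0,-140],[-30,0,-180],[-70,0,-200],[-100,0,-200],[-100,0,-200],[-100,0,-200]], gripper=[1,1,1,1,1,1,1,1,1,1])

```text
time: 24.5
eef_pos: [0.4674, -0.0293, 0.2514]
orientation: [-3.128, -0.291, -0.001]
wrist_force: [-0.4, 0.1, 0.4]
gripper_width: 0.0004
finger_force: 0.0
```

```bash
python3 - <<'E'
from h import *
s=r.read_state();print(s['time'],s['eef_pos'],s['wrist_force'])
a=cv2.resize(snap('wrist','w10.png')['img'],(400,300));b=cv2.resize(snap('side','s10.png')['img'][110:260,220:420],(400,300))
cv2.imwrite('pics/j10.png',np.vstack([a,b])[:,:,::-1])
E
```

```text
24.5 [ 0.46739143 -0.02929549  0.25140823] [-0.37784896  0.05105943  0.38271977]
```

View pics/j10.png

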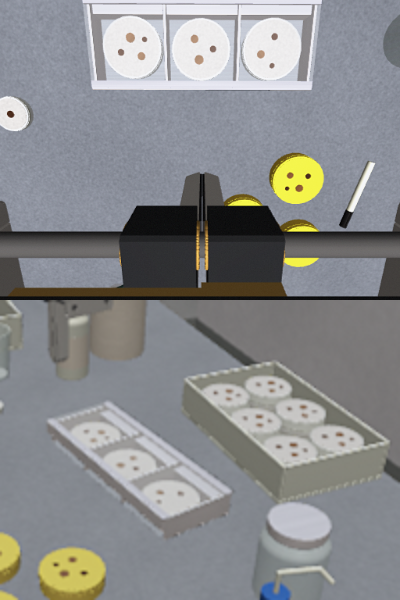

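The lid lies level and shut over three dishes in line, nothing else has moved, and the robot is clear.

```bash
python3 -c "
from station import ticket
print(ticket.sign_off())"
```

```text
the job is handed in; nothing more can be done
None
```

The loose dish is in the left bay, pushed home against the back stop, and the lid is fully shut; nothing else on the bench appears to have moved, and I handed the job in at about 24.6 s of the 64 s allowed.

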